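Find the rocking corner of a serving board and press its shim flat

ROBOT

A 6-joint arm with a two-finger parallel gripper is mounted at the origin on a cart in front of the work surface, level with it; the furniture and walls round the work are solid. World frame = base frame: x ahead of the robot, y to its left, z up, the work surface at z = 0. Lengths are in mm, angles in rad, forces in N, time in s.
With the tool pointing down it reaches from about 300 to 775 mm from the base axis. Payload 14.6 kg.
Tool frame: the origin (TCP) lies on the centre line of the jaws, within the pads' length; the fingertips stand 11 mm ahead of it and the grasp point (between the pads) lies 8 mm behind it; x points along the fingers, y is the direction in which the jaws open and shut, and the axes are right-handed (so a half turn about x gives the same grasp; the last joint's range is limited). The gripper opens to 94 mm and grips with 3 to 60 N. Pads are 16 mm wide; open, the fingers measure 119 mm over their backs; the gripper's body (75 mm by 177 mm) begins 78 mm behind the grasp point.
Start: joints at [-1.202, 0.3, 1.521, -0, 1.321, -0.067], TCP at [232.167, -498.586, 216.446] pointing down, gripper open.
Joint ranges: [-3.03, 3.03], [-0.79, 2.21], [0.23, 2.52], [-1.04, 4.18], [0, 3.07], [-2.55, 2.55]. Speed limits (rad/s): [2.22, 2.22, 2.57, 3.14, 3.14, 3.14].

INTERFACE

Orientations are given as [roll, pitch, yaw] about the fixed x, y, z axes, in that order (R = Rz(yaw) Ry(pitch) Rx(roll)).
In Python, from cell import manip gives the robot as it stands.
- The arm moves only by the shell command python3 -m handwheel 'ROWS' [OPENING] [FORCE]. ROWS is JSON, a list of rows, each a list of 2 entries, a list of its own where there are three numbers: the shift along the tool's x, y, z in mm, then the turn about the tool's x in rad. In form: [[[x, y, z], spin], ...]. A call has exactly 10 rows; each row shifts and turns the commanded pose from where the row before left it, along the tool's axes as they then stand; what a row does not reach is not made up. A row lasts 1/8 s, in which the tool goes at most 62.5 mm and 10.7 degrees, less where a joint would pass 70% of its speed; a pose out of reach is approached as far as the arm can. A call with a gripper value outside its range is refused whole. OPENING is the closure in counts, from 0 (fully open) to 255 (shut), set as the call begins (- or left out, the last holds). The fingers move at their own pace and stop on an object; FORCE is the grip in N (left out, the last holds). Time passes only in rows, so rows that do not move let the fingers close, or fill a call up. It gives the time, the measured TCP pose, the force and the opening at its end, in the units of the state.
- manip.read_state(): the state, without advancing time (a new reading comes with each control period).
- manip.camera(name): name is "scene" or "top" or "wrist"; returns a dict with "pixels" (480x640x3 uint8, red, green, blue), "z_map" (480x640 float32, mm along the optical axis (not along the pixel's ray), 0 where there is no reading), "mtx" (3x3 intrinsics, pixels), "xyz" and "orientation" of the camera in the world. Camera axes: x right, y up, looking along -z (the intrinsics and any distortion apply to the point x, -y, -z); pixel columns grow to the right and rows downward; lengths in mm; the calibration is good to about 2 mm. A picture is of the moment at which its call begins.
- manip.sign_off(): hands the job in, once; it reports no verdict.
Trained networks look in the newest picture that a camera, given by its name, has taken for a name from the list of things; names that differ only in an ending like _2 or _b are one class to them, and where a whole thing is asked for, a point or a joint stands for the part that bears it (a point fixed in the world has none). Each returns a list of dicts, best first, with "confidence" (0 to 1); they miss things now and then, are a little off and sometimes report something else, mostly with a low value. They report only what shows in the picture. A call takes as long as a camera call. They do not tell look-alikes from the thing itself.
- manip.cut_out(target, camera): "region" (480x640 bool, what is visible of it) and "centre" ([column, row] in pixels, amid what is visible of it).
The state is a dict: "clock": time; "joints": joint angles; "qd": joint speeds; "effort": joint torques, N m; "eef_pos": TCP position; "eef_rot": TCP orientation; "wrist_force": force on the tool from outside, world axes, zero at the start; "moment": the same for the moment, N m; "finger_gap": finger opening in mm.
Only numpy, scipy, OpenCV 4.12 (cv2) and the standard library are available. Lean on these libraries where they do the work, as an engineer would, in place of code of your own. Each camera call takes 0.05 s, during which the arm holds its last target. There are 200 camera calls.

TASK

The wooden serving board rocks because one of its four feet is too short. Press down on the corners of the board one after another until you find the one that gives, then press the steel shim tab sticking out beside that corner down flat so that the board stands firm and level. Leave the other three tabs raised, grasp nothing, and do not lift or shove the board, the cup on it, or the tin and glass beside it.

Things in the scene. Friction and masses are not known exactly. Their poses are not given: they have to be found in the camera images.
- board: Loose wooden board, 110 mm (its x, away from the robot) x 220 mm (its y, to the left) x 18 mm, 1.2 to 1.8 kg, top 42 mm above the worktop; origin at the centre of its underside. It lies level on three equal feet; the fourth, in any corner, is 3.5 mm short: there 2 to 4 N tips the corner down 3.5 mm (about 0.055 rad) until let go. Pressed at their points, the other corners stay put.
- corner_1 (a point): Place to press the far left corner (seen from the robot): point on the board's top face over that foot, 34 mm from the board's middle along its x and 92 mm along its y.
- corner_2 (a point): Place to press the far right corner (seen from the robot): point on the board's top face over that foot, 34 mm from the board's middle along its x and 92 mm along its y.
- corner_3 (a point): Place to press the near left corner (seen from the robot): point on the board's top face over that foot, 34 mm from the board's middle along its x and 92 mm along its y.
- corner_4 (a point): Place to press the near right corner (seen from the robot): point on the board's top face over that foot, 34 mm from the board's middle along its x and 92 mm along its y.
- tab_1 (a point): Where to press the shim at the far left corner: top face of a steel tab, 26 mm wide, 4 mm thick, that sticks out from under the board's left end. The point is 151 mm from the board's middle along y, 41 mm past the board's end, 12 mm from the tab's free end, and moves with the tab: about 25 mm above the worktop when raised, 11 mm when flat.
- tab_2 (a point): Where to press the shim at the far right corner: top face of a steel tab, 26 mm wide, 4 mm thick, that sticks out from under the board's right end. The point is 151 mm from the board's middle along y, 41 mm past the board's end, 12 mm from the tab's free end, and moves with the tab: about 25 mm above the worktop when raised, 11 mm when flat.
- tab_3 (a point): Where to press the shim at the near left corner: top face of a steel tab, 26 mm wide, 4 mm thick, that sticks out from under the board's left end. The point is 151 mm from the board's middle along y, 41 mm past the board's end, 12 mm from the tab's free end, and moves with the tab: about 25 mm above the worktop when raised, 11 mm when flat.
- tab_4 (a point): Where to press the shim at the near right corner: top face of a steel tab, 26 mm wide, 4 mm thick, that sticks out from under the board's right end. The point is 151 mm from the board's middle along y, 41 mm past the board's end, 12 mm from the tab's free end, and moves with the tab: about 25 mm above the worktop when raised, 11 mm when flat.
- shim_1 (a joint): Hinge angle of the far left shim, rad: 0 tab raised (start), 0.28 tab flat (hard stop). Stiff: about 5 to 12 N straight down on the tab point turns it; it stays where left. Its hidden end lifts that corner's foot 3.5 mm over the stroke: the short foot then carries its corner level with the others, but a good foot gets too high and leaves the board tilted.
- shim_2 (a joint): Hinge angle of the far right shim, rad: 0 tab raised (start), 0.28 tab flat (hard stop). Stiff: about 5 to 12 N straight down on the tab point turns it; it stays where left. Its hidden end lifts that corner's foot 3.5 mm over the stroke: the short foot then carries its corner level with the others, but a good foot gets too high and leaves the board tilted.
- shim_3 (a joint): Hinge angle of the near left shim, rad: 0 tab raised (start), 0.28 tab flat (hard stop). Stiff: about 5 to 12 N straight down on the tab point turns it; it stays where left. Its hidden end lifts that corner's foot 3.5 mm over the stroke: the short foot then carries its corner level with the others, but a good foot gets too high and leaves the board tilted.
- shim_4 (a joint): Hinge angle of the near right shim, rad: 0 tab raised (start), 0.28 tab flat (hard stop). Stiff: about 5 to 12 N straight down on the tab point turns it; it stays where left. Its hidden end lifts that corner's foot 3.5 mm over the stroke: the short foot then carries its corner level with the others, but a good foot gets too high and leaves the board tilted.
- cup: Loose espresso cup, white with a band, 63 x 88 x 51 mm, upright on the middle of the board. Origin at the underside.
- tin: Loose round tea tin, 69 mm across, 89 mm high, on the worktop to the right of the board. Origin at the centre of its underside.
- glass: Loose blue-green drinking glass, 68 mm across, 84 mm high, on the worktop to the left of the board. Origin at the centre of its underside.
Things that resemble listed ones, but are neither listed nor needed, are in the scene too. Leave any blue look-alike of the part that bears tab_1 alone.

How it is judged (in metres and radians):
On the way, in this order (a step that is already met when the one before it is completed fails the run):
1. the rocking corner has been pressed down (board tipped by more than 0.02 rad) while all four tabs are still raised (angle between board's own z axis and vertical above 0.02 rad and value of joint each of shim_1, shim_2, shim_3, shim_4 below 0.06 rad), for 0.1 s.
2. exactly one tab is pressed flat and the board stands level (((value of joint shim_1 above 0.24 rad and value of joint each of shim_2, shim_3, shim_4 below 0.06 rad) or (value of joint shim_2 above 0.24 rad and value of joint each of shim_1, shim_3, shim_4 below 0.06 rad) or (value of joint shim_3 above 0.24 rad and value of joint each of shim_1, shim_2, shim_4 below 0.06 rad) or (value of joint shim_4 above 0.24 rad and value of joint each of shim_1, shim_2, shim_3 below 0.06 rad)) and angle between board's own z axis and vertical below 0.015 rad), for 0.2 s.
At the end, for the whole second after the job is handed in: Exactly one shim is flat (beyond 0.24 rad of 0.28), the other three are still raised (under 0.06 rad), the board is at rest, level within 0.015 rad and within 15 mm of where it was, and the cup stands upright on it (all of step 2 and distance of each of corner_1, corner_4 from where it was at the start of the episode below 0.015 m and linear speed of board below 0.01 m/s and angle between cup's own z axis and vertical below 0.1 rad); the robot touches nothing.
It fails at once if two tabs have been pressed (value of joint each of shim_1, shim_2 above 0.1 rad or value of joint each of shim_1, shim_3 above 0.1 rad or value of joint each of shim_1, shim_4 above 0.1 rad or value of joint each of shim_2, shim_3 above 0.1 rad or value of joint each of shim_2, shim_4 above 0.1 rad or value of joint each of shim_3, shim_4 above 0.1 rad).
It fails at once if the board is lifted or shoved by more than 20 mm (distance of board from where it was at the start of the episode above 0.02 m).
It fails at once if the cup is lifted, shoved by more than 25 mm or tipped (distance of cup from where it was at the start of the episode above 0.025 m or angle between cup's own z axis and vertical above 0.3 rad).
It fails at once if the tin or the glass is lifted, shoved by more than 20 mm or tipped (distance of any of tin, glass from where it was at the start of the episode above 0.02 m or angle between any of tin, glass's own z axis and vertical above 0.3 rad).
It also fails if it takes over 54 s, if anything falls off the work surface, if the arm or the gripper's body presses on something with over 40 N, if the wrist force passes 120 N, or if a joint passes its speed limit or range.

## Working session

There is one attempt and no reset: what is moved stays moved. The work goes in short steps, Python scripts to look and compute and a shell command to move; the robot and the scene stay as the last step left them, time stands still between calls to the robot, and variables do not carry over. Pictures are saved under pics/ and viewed, about 8 in all and at most 12, crops included, and the job is handed in when it is done.

```bash
mkdir -p pics
cat > h.py <<'E'
import numpy as np, cv2
from cell import manip
from scipy.spatial.transform import Rotation as R
def cam(n,save=None):
    c=manip.camera(n)
    if save: cv2.imwrite('pics/'+save,cv2.cvtColor(c['pixels'],cv2.COLOR_RGB2BGR))
    return c
def rot(o):
    o=np.array(o,float)
    return o if o.shape==(3,3) else R.from_euler('xyz',o).as_matrix()
def cloud(c):
    K=np.array(c['mtx']);z=c['z_map'];v,u=np.mgrid[:480,:640]
    P=np.stack([(u-K[0,2])/K[0,0]*z,-(v-K[1,2])/K[1,1]*z,-z],-1)
    W=P@rot(c['orientation']).T+np.array(c['xyz'])
    W[z==0]=np.nan
    return W
E
python3 - <<'E'
from h import *
for n in ['scene','top']:
    c=cam(n,n+'1.png'); print(n,c['xyz'],c['orientation'],c['mtx'],[k for k in c])
    W=cloud(c); np.save(n+'.npy',W)
    for t in ['board','cup','tin','glass','tab_1']:
        for d in manip.cut_out(t,n):
            m=d['region']; print(t,round(d['confidence'],2),np.round(d['centre']),m.sum(),np.round(np.nanmedian(W[m],0)),np.round(np.nanmin(W[m],0)),np.round(np.nanmax(W[m],0)))
print(manip.read_state())
E
```

```text
scene [-518.7209314  -681.11186906  789.63335682] [ 1.06182004 -0.00450943 -0.81584833] [[567.99397385   0.         321.36753075]
 [  0.         567.99397385 233.16262753]
 [  0.           0.           1.        ]] ['pixels', 'z_map', 'mtx', 'xyz', 'orientation']
board 0.71 [362. 248.] 1378 [476. 120.  41.] [434.  58.   0.] [606. 243.  72.]
cup 0.91 [343. 225.] 470 [485. 178.  76.] [457. 128.  38.] [532. 228.  95.]
cup 0.55 [440. 278.] 1267 [ 467. -132.   62.] [ 450. -157.   -4.] [566. -38.  91.]
tin 0.61 [440. 279.] 1240 [ 466. -132.   62.] [ 450. -157.   -2.] [566. -90.  91.]
tab_1 0.41 [378. 264.] 113 [462.  38.  19.] [447.   7.  -3.] [511.  71.  29.]
top [256.70823092 209.45100355 985.83177883] [ 0.17663935  0.0314533  -1.56683826] [[484.68834832   0.         323.72764399]
 [  0.         484.68834832 232.54885672]
 [  0.           0.           1.        ]] ['pixels', 'z_map', 'mtx', 'xyz', 'orientation']
board 0.86 [366. 202.] 5005 [485. 156.  42.] [435.  54.  -3.] [565. 280.  93.]
cup 0.59 [355. 193.] 982 [496. 180.  64.] [460. 131.  40.] [535. 215.  97.]
tin 0.7 [508. 199.] 149
[... 575 characters left out ...]
284.  10.] [537. 331.  31.]
{'clock': 0.6, 'joints': array([-1.20159823e+00,  2.99845759e-01,  1.52103557e+00, -9.66868754e-07,
        1.32071284e+00, -6.65487065e-02]), 'qd': array([ 2.18192710e-04,  7.07471268e-04,  1.62103795e-03, -5.95168500e-06,
        9.88264110e-04,  1.72964627e-04]), 'effort': array([ 1.04859475e-03, -5.31475890e+01, -3.52823102e+01,  7.08904630e-02,
        2.13264622e-02,  3.03981062e-05]), 'eef_pos': array([ 232.16094812, -498.56916683,  216.46028542]), 'eef_rot': array([-1.0833971 ,  1.57079455,  2.49394259]), 'wrist_force': array([-0.03239844,  0.48706451, -0.46968256]), 'moment': array([-0.02671145, -0.0248085 ,  0.01121276]), 'finger_gap': 93.97248463451842}
```

Run:
```python
from h import *
a=cv2.imread('pics/top1.png')
cv2.imwrite('pics/top1c.png',cv2.resize(a[120:360,180:580],None,fx=2,fy=2))
W=np.load('top.npy')
# board top face
m=(abs(W[...,2]-42)<3)&(W[...,0]>400)&(W[...,0]<600)&(W[...,1]>30)&(W[...,1]<300)
p=W[m]; print(m.sum(),np.median(p[:,2]))
print(cv2.minAreaRect(p[:,:2].astype(np.float32)))
h,xe,ye=np.histogram2d(p[:,0],p[:,1],bins=[np.arange(420,590,5),np.arange(30,310,5)])
print('x',list(zip(xe.astype(int),h.sum(1).astype(int))));print('y',list(zip(ye.astype(int),h.sum(0).astype(int))))
```

```text
4454 41.89774901749354
((493.199462890625, 169.96966552734375), (110.60501861572266, 219.62977600097656), 1.9070782661437988)
x [(np.int64(420), np.int64(0)), (np.int64(425), np.int64(0)), (np.int64(430), np.int64(0)), (np.int64(435), np.int64(69)), (np.int64(440), np.int64(261)), (np.int64(445), np.int64(225)), (np.int64(450), np.int64(286)), (np.int64(455), np.int64(221)), (np.int64(460), np.int64(271)), (np.int64(465), np.int64(219)), (np.int64(470), np.int64(235)), (np.int64(475), np.int64(188)), (np.int64(480), np.int64(210)), (np.int64(485), np.int64(168)), (np.int64(490), np.int64(164)), (np.int64(495), np.int64(154)), (np.int64(500), np.int64(131)), (np.int64(505), np.int64(162)), (np.int64(510), np.int64(156)), (np.int64(515), np.int64(178)), (np.int64(520), np.int64(182)), (np.int64(525), np.int64(170)), (np.int64(530), np.int64(213)), (np.int64(535), np.int64(212)), (np.int64(540), np.int64(238)), (np.int64(545), np.int64(134)), (np.int64(550), np.int64(7)), (np.int64(555), np.int64(0)), (np.int64(560), np.int64(0)), (np.int64(565), np.int64(0)), (np.int64(570), np.int64(0
[... 1073 characters left out ...]
p.int64(40)), (np.int64(195), np.int64(58)), (np.int64(200), np.int64(48)), (np.int64(205), np.int64(86)), (np.int64(210), np.int64(73)), (np.int64(215), np.int64(147)), (np.int64(220), np.int64(95)), (np.int64(225), np.int64(142)), (np.int64(230), np.int64(93)), (np.int64(235), np.int64(142)), (np.int64(240), np.int64(93)), (np.int64(245), np.int64(145)), (np.int64(250), np.int64(100)), (np.int64(255), np.int64(139)), (np.int64(260), np.int64(93)), (np.int64(265), np.int64(140)), (np.int64(270), np.int64(101)), (np.int64(275), np.int64(105)), (np.int64(280), np.int64(10)), (np.int64(285), np.int64(0)), (np.int64(290), np.int64(0)), (np.int64(295), np.int64(0)), (np.int64(300), np.int64(0))]
```

View pics/top1c.png

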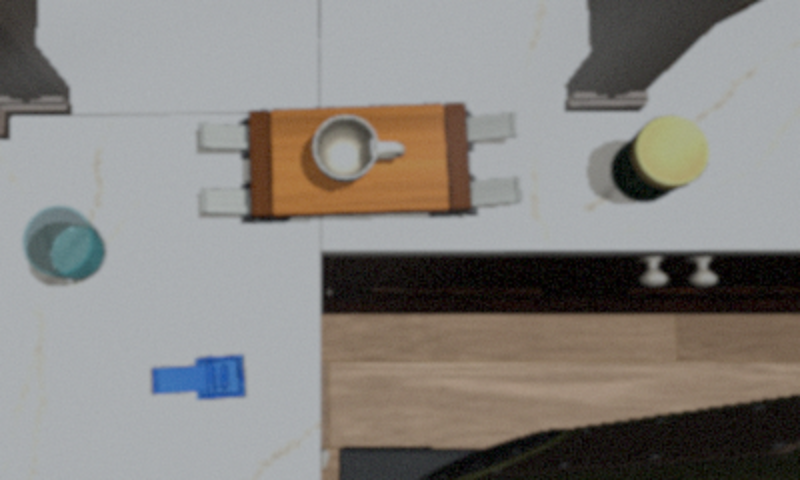

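View pics/scene1.png

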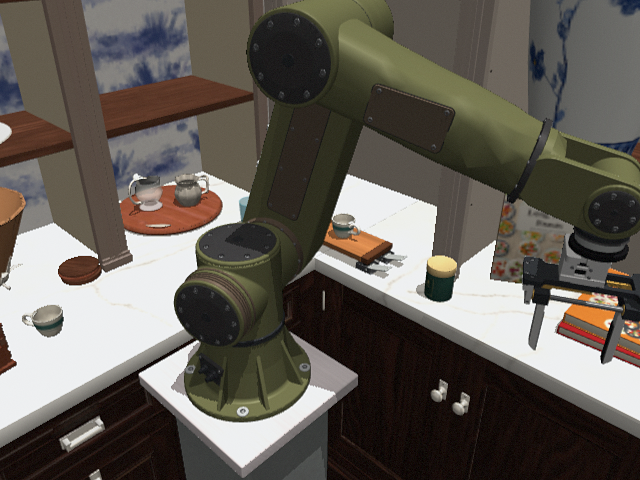

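Candidates in the crop:
- **Steel tabs:** grey, at (222,137), (223,201), (492,127) and (496,190), two on each board end.
- **Look-alike:** the blue shim at (200,378), which I leave alone.
- **Board and cup:** the board is at (355,160), with the cup on it at (345,148).
- **Other cups in the scene view:** at (45,320), plus the ones on the tray. They don't matter here.

The crop shows the tabs clearly enough to choose. Next I'll check clearances and the tool axes.

Run:
```python
from h import *
s=manip.read_state()
print('tool axes cols\n',np.round(rot(s['eef_rot']),3))
for n in ['top','scene']:
    W=np.load(n+'.npy')
    m=(W[...,2]>110)&(W[...,2]<400)&(W[...,0]>480)&(W[...,1]>-400)&(W[...,1]<450)
    p=W[m]
    for y in range(-400,450,50):
        q=p[(p[:,1]>=y)&(p[:,1]<y+50)]
        if len(q): print(n,y,len(q),np.round(q[:,0].min()),np.round(q[:,2].max()),np.round(np.percentile(q[:,0],10)))
```

```text
tool axes cols
 [[-0.     0.422 -0.907]
 [ 0.    -0.907 -0.422]
 [-1.    -0.     0.   ]]
top -350 59 695.0 152.0 697.0
top -300 198 668.0 200.0 671.0
top -250 713 607.0 344.0 609.0
top -200 394 606.0 343.0 608.0
top -150 839 561.0 400.0 565.0
top -100 6062 556.0 400.0 560.0
top -50 3524 563.0 399.0 571.0
top 0 2673 607.0 345.0 609.0
top 50 2654 607.0 343.0 610.0
top 100 2682 607.0 344.0 609.0
top 150 2654 606.0 343.0 610.0
top 200 2702 607.0 343.0 609.0
top 250 2678 607.0 343.0 610.0
top 300 2767 606.0 400.0 610.0
top 350 2101 606.0 400.0 609.0
top 400 1120 605.0 400.0 608.0
scene -400 455 650.0 400.0 665.0
scene -350 223 641.0 400.0 650.0
scene -300 837 662.0 205.0 671.0
scene -250 1038 636.0 227.0 644.0
scene -200 461 627.0 237.0 631.0
scene -150 779 554.0 281.0 562.0
scene -100 2408 551.0 400.0 558.0
scene -50 68 562.0 286.0 563.0
scene 100 24 881.0 139.0 883.0
scene 150 141 878.0 149.0 883.0
scene 200 168 877.0 157.0 883.0
scene 250 193 878.0 162.0 883.0
scene 300 224 877.0 174.0 882.0
scene 350 240 874.0 186.0 882.0
scene 400 270 874.0 190.0 883.0
```

Run:
```python
from h import *
for n in ['top','scene']:
    W=np.load(n+'.npy')
    for y0 in (-90,20,130,300):
        m=(abs(W[...,1]-y0)<15)&(W[...,0]>400)
        p=W[m]; 
        for x in range(500,1000,25):
            q=p[(p[:,0]>=x)&(p[:,0]<x+25)]
            if len(q): print(n,y0,x,len(q),np.round(np.percentile(q[:,2],[0,50,100])))
```

```text
top -90 500 227 [-4.  2. 91.]
top -90 525 169 [-5.  1.  5.]
top -90 550 3133 [ -1. 407. 558.]
top -90 600 323 [ -1. 295. 472.]
top -90 625 1062 [ -3. 263. 466.]
top -90 650 732 [ -2. 207. 431.]
top -90 675 452 [ -1. 139. 395.]
top -90 700 227 [ -3.  79. 362.]
top -90 725 103 [-3. 40. 92.]
top -90 750 36 [-3. 12. 43.]
top 20 500 208 [-4.  1. 29.]
top 20 525 129 [-3. 24. 32.]
top 20 550 148 [-4.  0.  5.]
top 20 575 167 [-5.  1.  5.]
top 20 600 537 [ -5. 334. 343.]
top 20 625 506 [ -3. 339. 344.]
top 20 650 476 [ -4. 339. 343.]
top 20 675 484 [ -4. 339. 345.]
top 20 700 398 [ -5. 339. 343.]
top 20 725 146 [-5.  1.  6.]
top 20 750 146 [-4.  1.  4.]
top 20 775 14 [-4.  0.  2.]
top 130 500 132 [38. 42. 46.]
top 130 525 171 [38. 42. 47.]
top 130 550 82 [-4.  0. 39.]
top 130 575 162 [-5.  0.  5.]
top 130 600 528 [ -5. 334. 343.]
top 130 625 487 [ -5. 339. 344.]
top 130 650 480 [ -4. 339. 343.]
top 130 675 473 [ -5. 339. 342.]
top 130 700 417 [ -5. 339. 343.]
top 130 725 149 [-4.  0.  5.]
top 130 750 150 [-5.  0.  4.]
top 130 775 9 [-2. -1.  0.]
top 300 500 199 [-4. 13. 23.]
top 300 525 130 [
[... 1155 characters left out ...]
. 39. 39.]
scene 130 600 29 [-4.  0.  4.]
scene 130 625 49 [-4. -1.  4.]
scene 130 650 41 [-4. -1.  4.]
scene 130 675 43 [-4. -0.  3.]
scene 130 700 39 [-4. -0.  4.]
scene 130 725 43 [-4. -0.  4.]
scene 130 750 37 [-6. -0.  4.]
scene 130 775 38 [-6. -1.  3.]
scene 130 800 37 [-5. -1.  4.]
scene 130 825 38 [-5. -0.  5.]
scene 130 850 21 [-4.  0.  5.]
scene 130 875 123 [ -4. 459. 601.]
scene 300 650 21 [-3.  0.  3.]
scene 300 675 31 [-4. -1.  4.]
scene 300 700 37 [-4. -1.  4.]
scene 300 725 35 [-4. -1.  3.]
scene 300 750 35 [-5. -1.  3.]
scene 300 775 30 [-4. -0.  5.]
scene 300 800 26 [-5. -0.  3.]
scene 300 825 35 [-8. -1.  3.]
scene 300 850 30 [-5. -0.  3.]
scene 300 875 796 [ -5. 462. 588.]
```

```bash
python3 -m handwheel '[[[0,-20,-21],0],[[0,-42,-45],0],[[0,-42,-45],0],[[0,-42,-45],0],[[0,-42,-45],0],[[0,-42,-45],0],[[0,-42,-45],0],[[0,-42,-45],0],[[0,-42,-45],0],[[0,-42,-45],0]]' 255 20
```

```text
clock: 1.85
eef_pos: [450.8, 44.2, 216.8]
eef_rot: [2.624, 1.57, -0.081]
wrist_force: [1.8, -0.6, 0.3]
finger_gap: 0.7
```

```bash
python3 -m handwheel '[[[0,-27,-26],0],[[10,0,0],0.1],[[20,0,0],0.15],[[20,0,0],0.15],[[20,0,0],0],[[20,0,0],0],[[20,0,0],0],[[20,0,0],0],[[12,0,0],0],[[0,0,0],0]]'
python3 - <<'E'
from h import *
s=manip.read_state(); print(s['clock'],s['eef_pos'],np.round(rot(s['eef_rot']),3),s['joints'],s['wrist_force'])
E
```

```text
clock: 3.1
eef_pos: [462.3, 77.5, 74.0]
eef_rot: [0.051, 1.57, -3.055]
wrist_force: [0.9, 0.2, 0.2]
finger_gap: 0.2
3.1 [462.25508646  77.48032551  74.0439055 ] [[-0.001  0.036 -0.999]
 [-0.    -0.999 -0.036]
 [-1.     0.     0.001]] [8.79018614e-02 3.02562632e-01 1.88574423e+00 1.92224929e-06
 9.54444652e-01 1.62292961e+00] [0.87694894 0.17647234 0.18871006]
```

```bash
python3 -m handwheel '[[[10,0,0],0],[[7,0,0],0],[[0.8,0,0],0],[[0.8,0,0],0],[[0.8,0,0],0],[[0.8,0,0],0],[[0.8,0,0],0],[[0.8,0,0],0],[[0.8,0,0],0],[[0,0,0],0]]'
```

```text
clock: 4.35
eef_pos: [462.7, 77.5, 53.0]
eef_rot: [3.055, 1.57, -0.051]
wrist_force: [-7.9, -1.0, 18.9]
finger_gap: 0.9
```

```bash
python3 -m handwheel '[[[-8,0,0],0],[[-30,0,0],0],[[-35,0,0],0],[[0,-33,0],0],[[0,-50,0],0],[[0,-50,0],0],[[0,-50,0],0],[[20,0,0],0],[[35,0,0],0],[[10,0,0],0]]'; python3 -m handwheel '[[[0,0,0],0],[[4,0,0],0],[[0.8,0,0],0],[[0.8,0,0],0],[[0.8,0,0],0],[[0.8,0,0],0],[[0.8,0,0],0],[[0,0,0],0],[[0,0,0],0],[[0,0,0],0]]'
```

```text
clock: 5.6
eef_pos: [455.1, 260.1, 58.3]
eef_rot: [0.412, 1.568, -2.693]
wrist_force: [-0.1, 1.1, -0.1]
finger_gap: 0.4
clock: 6.85
eef_pos: [456.0, 260.4, 51.9]
eef_rot: [-1.765, 1.571, 1.412]
wrist_force: [-1.0, 0.9, 1.6]
finger_gap: 0.5
```

```bash
python3 -m handwheel '[[[0.5,0,0],0],[[0.5,0,0],0],[[0.5,0,0],0],[[0.5,0,0],0],[[0.5,0,0],0],[[0.5,0,0],0],[[0.5,0,0],0],[[0,0,0],0],[[0,0,0],0],[[0,0,0],0]]'
python3 - <<'E'
from h import *
c=cam('top','top2.png'); W=cloud(c)
def tilt(W):
    m=(abs(W[...,2]-41)<7)&(W[...,0]>400)&(W[...,0]<600)&(W[...,1]>30)&(W[...,1]<283)
    p=W[m]
    for _ in range(5):
        A=np.c_[p[:,:2]-[493,170],np.ones(len(p))]; k=np.linalg.lstsq(A,p[:,2],rcond=None)[0]
        p=p[abs(A@k-p[:,2])<6]
    return k
print(tilt(np.load('top.npy')),tilt(W)); s=manip.read_state(); print(s['eef_pos'],s['wrist_force'])
E
```

```text
clock: 8.1
eef_pos: [456.0, 260.5, 49.8]
eef_rot: [-2.598, 1.57, 0.58]
wrist_force: [-10.0, -3.8, 22.6]
finger_gap: 0.5
[ 8.50513623e-04 -2.69824813e-03  4.18772003e+01] [ 4.64394572e-02 -1.10442270e-02  4.25352662e+01]
[456.03532343 260.51568019  49.75252685] [-9.6791206  -2.54525911 22.22571458]
```

The near-left corner (3) gives: about 3.2 mm of drop and a 0.047 rad tilt on camera. Corner 4 stayed firm at 19 N. Now I'll press tab_3.

```bash
python3 -m handwheel '[[[-4,0,0],0],[[-13,0,0],0],[[-3,0,0],0],[[0,-29,0],0],[[0,-30,0],0],[[0,0,0],0],[[10,0,0],0],[[10,0,0],0],[[4,0,0],0],[[0,0,0],0]]'
python3 - <<'E'
from h import *
c=cam('top','top3.png'); W=cloud(c)
m=(abs(W[...,2]-42)<3)&(W[...,0]>400)&(W[...,0]<600)&(W[...,1]>30)&(W[...,1]<283)
print(cv2.minAreaRect(W[m][:,:2].astype(np.float32)))
s=manip.read_state(); print(s['eef_pos'],s['wrist_force'])
a=cv2.imread('pics/top3.png'); cv2.imwrite('pics/top3c.png',cv2.resize(a[150:250,240:460],None,fx=3.5,fy=3.5))
E
```

```text
clock: 9.4
eef_pos: [453.8, 319.0, 43.9]
eef_rot: [0.528, 1.57, -2.578]
wrist_force: [-0.2, -0.8, 0.0]
finger_gap: 0.4
((493.7708435058594, 162.25946044921875), (110.15376281738281, 204.34727478027344), 1.8454607725143433)
[453.91990903 319.15302907  44.2841431 ] [ 0.25217506  0.33672858 -0.37214367]
```

View pics/top3c.png

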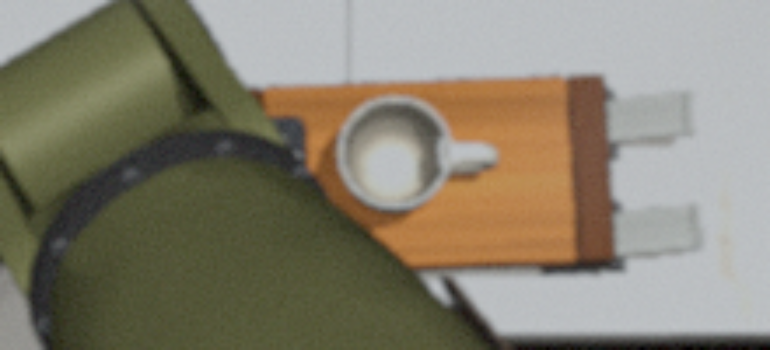

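The arm hides the left end. The cup at (390,155) and the right-hand tabs at (650,115) and (655,230) haven't moved. The tool is within 1 mm of the computed tab_3 point, so I'll press.

```bash
python3 -m handwheel '[[[4,0,0],0],[[3,0,0],0],[[3,0,0],0],[[3,0,0],0],[[3,0,0],0],[[2,0,0],0],[[2,0,0],0],[[2,0,0],0],[[1,0,0],0],[[0,0,0],0]]'
```

```text
clock: 10.7
eef_pos: [454.4, 320.3, 22.1]
eef_rot: [-2.361, 1.568, 0.816]
wrist_force: [-0.1, 4.3, 6.5]
finger_gap: 0.5
```

```bash
python3 -m handwheel '[[[0.5,0,0],0],[[0.5,0,0],0],[[0.5,0,0],0],[[0.5,0,0],0],[[0.5,0,0],0],[[0,0,0],0],[[0,0,0],0],[[0,0,0],0],[[0,0,0],0],[[0,0,0],0]]'
```

```text
clock: 11.95
eef_pos: [454.7, 320.3, 21.2]
eef_rot: [-2.487, 1.567, 0.691]
wrist_force: [-7.2, -0.1, 25.1]
finger_gap: 0.1
```

```bash
python3 -m handwheel '[[[-5,0,0],0],[[-20,0,0],0],[[-45,0,0],0],[[-50,0,0],0],[[-50,0,0],0],[[0,30,10],0],[[0,50,15],0],[[0,50,15],0],[[0,50,15],0],[[0,50,15],0]]'; python3 -m handwheel '[[[0,50,0],0],[[0,50,0],0],[[0,50,0],0],[[0,50,0],0],[[0,50,0],0],[[0,20,0],0],[[0,0,0],0],[[0,0,0],0],[[0,0,0],0],[[0,0,0],0]]';  python3 - <<'E'
from h import *
c=cam('top','top4.png'); W=cloud(c)
m=(abs(W[...,2]-42)<5)&(W[...,0]>400)&(W[...,0]<600)&(W[...,1]>30)&(W[...,1]<290)
p=W[m]; print(cv2.minAreaRect(p[:,:2].astype(np.float32)))
for _ in range(5):
    A=np.c_[p[:,:2]-[493,170],np.ones(len(p))]; k=np.linalg.lstsq(A,p[:,2],rcond=None)[0]; p=p[abs(A@k-p[:,2])<4]
print('plane',k)
W0=np.load('top.npy')
for n,x,y in [(1,522.2,322),(2,532.2,20.2),(3,454.2,319.8),(4,464.2,18)]:
    print(n,[np.round(np.median(w[(np.hypot(w[...,0]-x,w[...,1]-y)<8)][:,2]),1) for w in (W0,W)])
for t in ['cup','tin','glass']:
    for d in manip.cut_out(t,'top')[:1]: print(t,np.round(d['centre']),np.round(np.nanmedian(W[d['region']],0)))
a=cv2.imread('pics/top4.png'); cv2.imwrite('pics/top4c.png',cv2.resize(a[120:360,180:580],None,fx=2,fy=2))
s=manip.read_state(); print(s['clock'],s['eef_pos'],s['wrist_force'])
E
```

```text
clock: 13.2
eef_pos: [391.4, 85.5, 188.8]
eef_rot: [2.624, 1.571, -0.481]
wrist_force: [0.8, -0.8, -0.5]
finger_gap: 0.3
clock: 14.45
eef_pos: [401.9, -182.3, 189.0]
eef_rot: [2.756, 1.571, -0.349]
wrist_force: [-1.0, -0.1, -0.4]
finger_gap: 0.3
((493.7901306152344, 169.97714233398438), (111.10296630859375, 220.06874084472656), 1.9073262214660645)
plane [ 4.57408994e-04 -2.43101572e-03  4.19582635e+01]
1 [np.float64(23.7), np.float64(23.6)]
2 [np.float64(24.5), np.float64(23.8)]
3 [np.float64(23.8), np.float64(10.3)]
4 [np.float64(24.5), np.float64(25.2)]
cup [354. 196.] [496. 180.  65.]
tin [509. 199.] [ 482. -114.   87.]
glass [210. 244.] [409. 469.  37.]
14.65 [ 401.83392491 -182.68537165  188.85789085] [ 0.71416078  0.24960175 -0.1559292 ]
```

View pics/top4c.png

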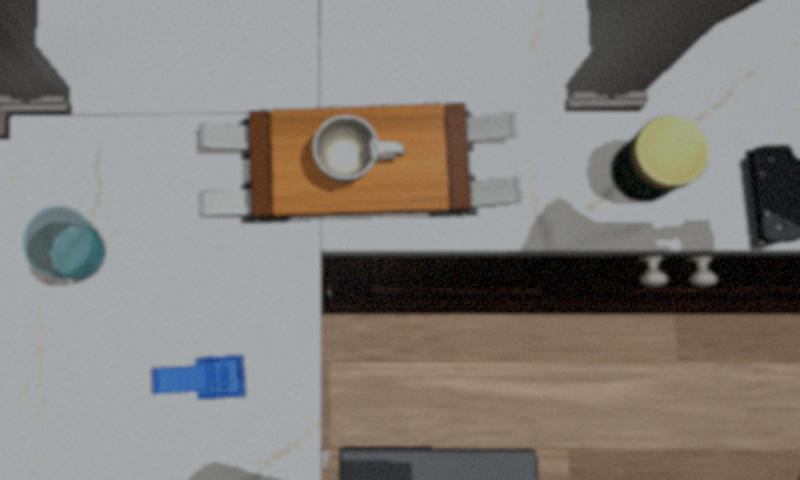

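The picture shows tab 3 at (223,202) flat and the other three tabs raised. The board, cup, tin and glass are where they started, and the gripper is clear at (775,195).

```bash
python3 -c "
from cell import manip
print(manip.sign_off())"
```

```text
the job is handed in; nothing more can be done
None
```

I found the short foot at the near left corner, pressed its tab (tab_3) flat, and handed the job in at about 14.7 s. The system gives no verdict.

**Finding the corner:** The near right corner held firm at 19 N. The near left corner dropped about 3.2 mm, and the camera showed the board tipping about 0.047 rad with no tab pressed yet. I didn't press the two far corners once this one gave.

**Pressing the tab:** I pressed tab_3 down until it hit its stop at 25 N, with the fingertip about 10 mm above the worktop.

**Last checks after backing the arm away:**
- **Tabs:** tab_3 went from 23.8 to 10.3 mm high. The other three were still raised, at 23.6 to 25.2 mm.
- **Board:** the measured slope is about 0.0025 rad, the same as at the start, and the centre is within 1 mm of where it was.
- **Cup, tin and glass:** all within about 1 mm of their starting positions. The cup looked upright in the picture.
- **Robot:** wrist force is near zero and the gripper touches nothing.

None of the checks failed or disagreed.

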